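Square up a stone study cast in the model holder and clamp it

ROBOT

A 6-joint arm with a two-finger parallel gripper is mounted at the origin on a cart in front of the work surface, level with it; the furniture and walls round the work are solid. World frame = base frame: x ahead of the robot, y to its left, z up, the work surface at z = 0. Lengths are in m, angles in rad, forces in N, time in s.
With the tool pointing down it reaches from about 0.25 to 0.775 m from the base axis. Payload 4 kg.
Tool frame: the origin (TCP) lies at the very end of the fingers, on their centre line; the grasp point (between the pads) lies 19 mm behind it; z points along the fingers, y is the line along which they close (so a half turn about z gives the same grasp; the last joint's range is limited). The gripper opens to 94 mm and grips with 3 to 60 N. Pads are 16 mm wide; open, the fingers measure 119 mm over their backs; the gripper's body (75 mm by 177 mm) begins 78 mm behind the grasp point.
Start: joints at [1.196, 0.087, 1.371, -0, 1.684, -0.103], TCP at [0.148, 0.53, 0.206] pointing down, gripper open.
Joint ranges: [-3.1, 3.1], [-0.76, 2.03], [0.27, 2.55], [-1.08, 4.22], [0.17, 2.65], [-2.57, 2.57]. Speed limits (rad/s): [2.79, 2.79, 3.14, 3.14, 3.14, 3.14].

INTERFACE

Orientations are given as [roll, pitch, yaw] about the fixed x, y, z axes, in that order (R = Rz(yaw) Ry(pitch) Rx(roll)).
In Python, from bench import robot gives the robot as it stands. The module is installed in compiled form; this text tells all that it offers.
- The arm moves only by the tool move_arm, never from a script. Its argument "deltas" is one flat list of numbers, 7 for each row, row after row: the turn, a rotation vector about the tool's x, y, z in rad, then the shift along the tool's x, y, z in cm, then the closure, from -1 (fully open) to 1 (shut). A call has 1 to 8 rows; each row is the pose to reach, as a shift and turn from the pose commanded when the call began, along the tool's axes at that moment; what a row does not reach only later rows make up. A row lasts 1/10 s, in which the tool goes at most 50 mm and 8.59 degrees, less where a joint would pass 70% of its speed; a pose out of reach is approached as far as the arm can. A call with a gripper value outside its range is refused whole. The fingers move at their own pace and stop on an object; the grip force is fixed at half the most. Time passes only in rows, so rows that repeat a pose let the fingers close. It gives the time, the measured TCP pose, the force, the opening and the grip force at its end, in the units of the state.
- robot.get_obs(): the state, without advancing time (a new reading comes with each control period).
- robot.snapshot(name): name is "side" or "top" or "wrist"; returns a dict with "image" (480x640x3 uint8, red, green, blue), "depth" (480x640 float32, m along the optical axis (not along the pixel's ray), 0 where there is no reading), "fov_y" (degrees; the focal length in pixels is half the picture's height over the tangent of half this angle, whatever the lens; pixels are square), "cx", "cy" (the principal point, pixels), "origin" and "orientation" of the camera in the world; the wrist camera has in their place "T_tool_cam" (4x4, takes a point from camera to tool coordinates, whose origin is the TCP and whose axes are the flange's). Camera axes: x right, y up, looking along -z (the intrinsics and any distortion apply to the point x, -y, -z); pixel columns grow to the right and rows downward; lengths in m; the calibration is good to about 2 mm. A picture is of the moment at which its call begins: read the wrist's pose just before it.
- robot.close_job(): hands the job in; it is judged then, once.
The state is a dict: "time": time; "joint_positions": joint angles; "qvel": joint speeds; "joint_torque": joint torques, N m; "tool_pos": TCP position; "ee_rot": TCP orientation; "wrist_force": force on the tool from outside, world axes, zero at the start; "wrist_torque": the same for the moment, N m; "width": finger opening in m; "finger_force": force on a finger pad.
Only numpy, scipy, OpenCV 4.12 (cv2) and the standard library are available. Lean on these libraries where they do the work, as an engineer would, in place of code of your own. Each camera call takes 0.05 s, during which the arm holds its last target. There are 200 camera calls.

TASK

The heavy stone cast has been set down askew on the model holder. Without gripping or lifting anything, push it gently round with the fingertips, one corner and then another, until its flat heel lies flush along the raised fence with its midline at the red centre mark (to within a centimetre); only then push the blue tab of the open swing clamp across until its rubber pad rests on the front of the cast, and draw the hand clear. Leave the bottle, the cup, the yellow slide mailer and the mouth mirror where they are.

Things in the scene. Friction and masses are not known exactly. Their poses are not given: they have to be found in the camera images.
- holder: model holder, fixed to the desk: light grey plate 220 (its x) x 200 (its y) x 10 mm, origin at the centre of its underside on the desk. +x points at the fence, a dark bar 130 mm long along y, 14 mm thick, 22 mm high above the plate, inner face at x = +80 mm. A red line marks y = 0.
- fence_mark (a point): foot of the fence's inner face at the red centre mark, level with the plate's top; axes as the holder's
- cast: buff stone cast of a jaw, a free solid block of 0.5 to 0.9 kg that slides on the plate: 76 mm deep (its x), 86 mm wide (its y); upright-sided base 34 mm high, teeth on top up to 50 mm. Origin at the centre of its underside. Flat sides at y = +43 and -43 mm, from x = -28 to +32 mm. It starts short of the fence, turned 0.55 to 1.1 rad counter-clockwise.
- cast_heel (a point): middle of the lower edge of the cast's heel, the flat face at its x = +38 mm that belongs against the fence (flat over y = -37 to +37 mm); axes as the cast's, x points out of the heel
- cast_toe (a point): middle of the lower edge of the cast's toe, the flat face at its x = -38 mm below the front teeth (flat over y = -33 to +33 mm, corners cut by 10 mm); axes as the cast's
- clamp_pivot (a point): upright axis of the swing clamp, level with the plate's top, at x = -12.5, y = -72 mm of the holder; its fixed foot is 24 mm across; axes as the holder's
- clamp_tab (a point): centre of the blue tab at the clamp's free end, 98 mm from the pivot: an upright plate 24 mm long (along the clamp), 7 mm thick, standing 16 to 46 mm above the desk; it swings with the clamp
- clamp (a joint): swing clamp, a level bar 12 mm wide, 22 to 34 mm above the desk; light friction (1 N at the tab), stays where left. 0 = wide open, 205 deg counter-clockwise from the holder's +x; grows as it turns clockwise from above; 2.007 rad = shut at its stop, along holder +y, rubber pad 0.5 mm short of the toe of a cast that is home (it pushes one that is a little short). Starts at 0 to 0.4.
- cleaner_bottle: white bottle with a blue cap, 34 mm across and 85 mm tall, standing behind the fence; origin at the centre of its underside
- swab_cup: white open cup, 57 mm across and 61 mm tall, standing behind the fence; origin at the centre of its underside
- slide_mailer_0: flat yellow slide mailer, 87 x 34 x 12 mm, lying to the left of the holder; origin at the centre of its underside
- mouth_mirror: metal dental mouth mirror, 148 x 22 x 9 mm, lying to the left of the holder; origin at the centre of its underside
Things that resemble listed ones, but are neither listed nor needed, are in the scene too. What is shaped like the cast but pink or purple is not meant.

How it is judged:
By the outcome, as a careful person would: the job done as asked, in the order asked, and still so for the second after the job is handed in, with the robot touching nothing.
It also fails if it takes over 72 s, if anything falls off the work surface, if the arm or the gripper's body presses on something with over 40 N, if the wrist force passes 120 N, or if a joint passes its speed limit or range.

## Working session

There is one attempt and no reset: what is moved stays moved. The work goes in short steps, Python scripts to look and compute and a tool call to move; the robot and the scene stay as the last step left them, time stands still between calls to the robot, and variables do not carry over. Pictures are saved under pics/ and viewed, at most 10 in all, crops included, and the job is handed in when it is done.

Besides the shell and the picture viewer there is one more tool, called after ">>>" by a JSON object that holds its "op" and its "data", one argument or row to a line. move_arm: Moves the arm, as the interface text tells. Its arguments: {"type":"object","properties":{"deltas":{"type":"array","items":{"type":"number"}}},"required":["deltas"]}

```bash
mkdir -p pics; cat > h.py <<'E'
import numpy as np, cv2
from bench import robot
from scipy.spatial.transform import Rotation as R
def snap(n):
    o=robot.get_obs(); s=robot.snapshot(n); s['obs']=o
    return s
def cam(s):
    f=240/np.tan(np.radians(s['fov_y'])/2)
    if 'T_tool_cam' in s:
        T=np.eye(4); T[:3,:3]=R.from_euler('xyz',s['obs']['ee_rot']).as_matrix(); T[:3,3]=s['obs']['tool_pos']
        T=T@s['T_tool_cam']; return f,T[:3,3],T[:3,:3]
    q=np.array(s['orientation'],float)
    M=q if q.shape==(3,3) else (R.from_euler('xyz',q).as_matrix() if q.size==3 else R.from_quat(q).as_matrix())
    return f,np.array(s['origin']),M
def ray(s,u,v,z):
    f,o,M=cam(s); u=np.asarray(u,float);v=np.asarray(v,float)
    d=np.stack([(u-s['cx'])/f,-(v-s['cy'])/f,-np.ones_like(u)],-1)@M.T
    return o+d*((z-o[2])/d[...,2])[...,None]
def cloud(s):
    f,o,M=cam(s); v,u=np.mgrid[:480,:640]; D=s['depth']
    return np.stack([(u-s['cx'])/f*D,-(v-s['cy'])/f*D,-D],-1)@M.T+o
E
python3 - <<'E'
from h import *
for n in('top','side','wrist'):
    s=snap(n); cv2.imwrite(f'pics/{n}0.png',s['image'][:,:,::-1]); print(n,{k:v for k,v in s.items() if k not in('image','depth','obs')})
    if n!='wrist':print(cam(s))
print(robot.get_obs())
E
```

```text
top {'fov_y': 52.85485614049213, 'cx': 324.20581899352254, 'cy': 240.2841839377761, 'origin': array([0.56934491, 0.06242656, 0.95076752]), 'orientation': array([ 0.0760602 ,  0.01105494, -1.59138614])}
(np.float64(482.8962908233609), array([0.56934491, 0.06242656, 0.95076752]), array([[-0.0205871 ,  0.99688017, -0.07619772],
       [-0.99972694, -0.02136867, -0.00945597],
       [-0.01105472,  0.07598224,  0.99704789]]))
side {'fov_y': 57.36084764605513, 'cx': 312.34650092223234, 'cy': 240.7855669764986, 'origin': array([0.29444743, 0.71226227, 0.47885788]), 'orientation': array([ 1.03620216e+00, -1.73911659e-03, -2.68051975e+00])}
(np.float64(438.72476443182023), array([0.29444743, 0.71226227, 0.47885788]), array([[-0.89557431,  0.22801784, -0.38203994],
       [-0.44490856, -0.45562273,  0.77101511],
       [ 0.00173912,  0.86047417,  0.5094911 ]]))
wrist {'fov_y': 71.79587452794908, 'cx': 319.2201106642382, 'cy': 241.91564210393642, 'T_tool_cam': array([[ 9.43390771e-04,  9.62548134e-01,  2.71109201e-01,
         7.77778846e-02],
       [ 9.99999449e-01, -7.83264297e-04, -6.988352
[... 222 characters left out ...]
joint_positions': array([ 1.19589481e+00,  8.78155222e-02,  1.37187245e+00, -9.61090923e-07,
        1.68361670e+00, -1.03082328e-01]), 'qvel': array([-3.85037693e-04, -1.49286037e-03, -5.36122251e-03,  9.82408740e-05,
        2.02187000e-05, -3.97142345e-04]), 'joint_torque': array([ 1.01128830e-03, -3.40647697e+01, -3.02791214e+01,  7.17188464e-02,
        3.05638206e-02, -1.18104713e-04]), 'tool_pos': array([0.1475087 , 0.52941856, 0.20457408]), 'ee_rot': array([-3.13988963e+00, -1.75215760e-04,  2.86977321e+00]), 'wrist_force': array([-0.0088587 ,  0.22010604,  0.19001347]), 'wrist_torque': array([ 0.0120434 ,  0.01865248, -0.0220198 ]), 'finger_force': 0.0, 'width': 0.09406651552880134}
```

View pics/top0.png

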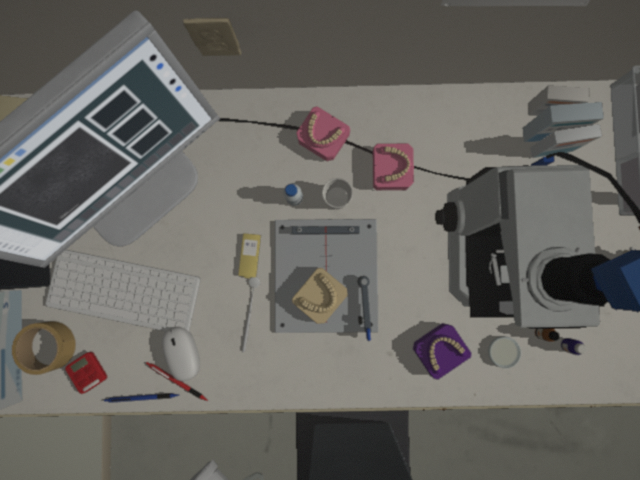

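View pics/side0.png

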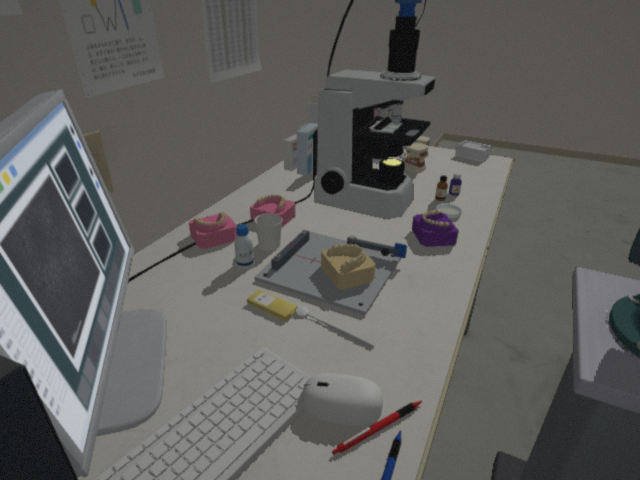

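The top view shows the grey holder at columns 275–377 and rows 219–332. Its fence is at row 230, the buff cast near (320,296), and the clamp runs from (363,281) to the blue tab at (368,335). The mailer, mirror, bottle and cup are left of and behind the holder. The side view agrees.

```bash
cat >> h.py <<'E'
def measure(s,box=None):
    P=cloud(s); hsv=cv2.cvtColor(s['image'],cv2.COLOR_RGB2HSV); H,S,V=[hsv[...,i].astype(int) for i in range(3)]
    near=(abs(P[...,0]-.45)<.2)&(abs(P[...,1]-.06)<.17)&(s['depth']>0)
    def big(m):
        n,l,st,c=cv2.connectedComponentsWithStats(m.astype(np.uint8)); k=1+st[1:,4].argmax(); return l==k
    out={}
    buff=big(near&(H>10)&(H<28)&(S>60)&(P[...,2]>.02)&(P[...,1]<.14))
    top=buff&(P[...,2]>.038)
    pts=P[top][:,:2]; c=cv2.convexHull(pts.astype(np.float32)); r=cv2.minAreaRect((c*1000)); out['cast']=r; out['zmax']=P[buff][:,2].max(); out['npx']=buff.sum(); out['zmed']=np.median(P[top][:,2])
    # rim by rays on z=.044
    v,u=np.nonzero(buff); q=ray(s,u,v,.044)[:,:2]; out['cast_ray']=cv2.minAreaRect((q*1000).astype(np.float32))
    blue=big(near&(H>100)&(H<125)&(S>120)&(P[...,2]>.015)&(P[...,0]<.45)); out['tab']=P[blue].mean(0),blue.sum()
    red=near&((H<6)|(H>174))&(S>70)&(P[...,2]<.02)
    v,u=np.nonzero(red); q=ray(s,u,v,.01); out['red']=(q.mean(0),q.min(0),q.max(0),len(q)); 
    if len(q)>5: out['redline']=cv2.fitLine((q[:,:2]*1000).astype(np.float32),cv2.DIST_HUBER,0,.01,.01).ravel()
    fb=near&(P[...,2]>.026)&(P[...,2]<.04)&(P[...,0]>.5)&(S<60)
    fb=big(fb); out['fence']=cv2.minAreaRect((P[fb][:,:2]*1000).astype(np.float32)); out['fz']=np.median(P[fb][:,2])
    pl=near&(abs(P[...,2]-.01)<.006)&(S<40)&(V<165)
    pl=big(pl); v,u=np.nonzero(pl); q=ray(s,u,v,.01); out['plate']=cv2.minAreaRect((q[:,:2]*1000).astype(np.float32)); 
    return out
E
python3 - <<'E'
from h import *
s=snap('top')
for k,v in measure(s).items(): print(k,v)
P=cloud(s)
for u,v in((285,325),(320,295),(325,265),(363,281),(368,335),(320,230),(400,230),(366,300)): print(u,v,P[v,u].round(4),s['image'][v,u])
E
```

```text
Traceback (most recent call last):
  File "h.py", line 33, in measure
    blue=big(near&(H>100)&(H<125)&(S>120)&(P[...,2]>.015)&(P[...,0]<.45)); out['tab']=P[blue].mean(0),blue.sum()
  File "h.py", line 26, in big
    n,l,st,c=cv2.connectedComponentsWithStats(m.astype(np.uint8)); k=1+st[1:,4].argmax(); return l==k
                                                                       ~~~~~~~~~~~~~~~^^
ValueError: attempt to get argmax of an empty sequence
```

```bash
sed -i 's/    blue=big(near.*$/    blue=near\&(H>100)\&(H<130)\&(S>90)\&(P[...,2]>.01)\&(P[...,0]<.48); blue=big(blue) if blue.any() else blue; out["tab"]=P[blue].mean(0),blue.sum()/' h.py
python3 - <<'E'
from h import *
s=snap('top')
P=cloud(s)
for u,v in((285,325),(320,295),(325,265),(363,281),(368,335),(320,230),(400,230),(366,300)): print(u,v,P[v,u].round(4),s['image'][v,u],cv2.cvtColor(s['image'],cv2.COLOR_RGB2HSV)[v,u])
for k,v in measure(s).items(): print(k,v)
E
```

```text
285 325 [0.4789 0.1504 0.0093] [111 113 111] [ 60   5 113]
320 295 [0.5363 0.081  0.0429] [140 127  97] [ 21  78 140]
325 265 [0.593  0.0708 0.0097] [112  98  97] [  2  34 112]
363 281 [ 5.607e-01 -4.000e-04  3.750e-02] [113 114 111] [ 40   7 114]
368 335 [ 0.461  -0.0064  0.0456] [32 53 96] [110 170  96]
320 230 [0.6595 0.0788 0.0312] [64 68 71] [103  25  71]
400 230 [ 0.659  -0.0784  0.0012] [143 140 133] [ 21  18 143]
366 300 [ 0.5249 -0.0053  0.0339] [66 70 71] [96 18 71]h.py:35: RuntimeWarning: Mean of empty slice.
  v,u=np.nonzero(red); q=ray(s,u,v,.01); out['red']=(q.mean(0),q.min(0),q.max(0),len(q));
  ret = um.true_divide(
Traceback (most recent call last):
  File "h.py", line 35, in measure
    v,u=np.nonzero(red); q=ray(s,u,v,.01); out['red']=(q.mean(0),q.min(0),q.max(0),len(q));
                                                                 ~~~~~^^^
ValueError: zero-size array to reduction operation minimum which has no identity
```

```bash
sed -i "s/near=(abs(P\[...,0\]-.45)<.2)&(abs(P\[...,1\]-.06)<.17)/near=(abs(P[...,0]-.57)<.16)\&(P[...,1]>-.1)\&(P[...,1]<.19)/; s/(P\[...,1\]<.14))/(P[...,0]<.65))/; s/(P\[...,0\]<.48)/(P[...,0]<.6)/; s/(P\[...,0\]>.5)&(S<60)/(P[...,0]>.64)\&(P[...,0]<.69)\&(S<60)/; s/(S>70)&(P\[...,2\]<.02)/(S>45)\&(P[...,2]<.02)\&(P[...,1]<.13)\&(P[...,1]>0)/;" h.py
python3 - <<'E'
from h import *
s=snap('top')
for k,v in measure(s).items(): print(k,v)
E
```

```text
cast ((534.6253662109375, 81.34603881835938), (74.8646011352539, 85.00143432617188), 49.2962760925293)
zmax 0.061885284672446916
npx 1776
zmed 0.04502464717577265
cast_ray ((534.8117065429688, 81.30204010009766), (74.57949829101562, 84.70016479492188), 49.273231506347656)
tab (array([ 0.46436107, -0.00638955,  0.04480268]), np.int64(35))
red (array([0.62425219, 0.0690403 , 0.01      ]), array([0.5851629 , 0.06762749, 0.01      ]), array([0.65156941, 0.07031237, 0.01      ]), 44)
redline [9.9997759e-01 6.6914181e-03 6.2263074e+02 6.9145065e+01]
fence ((660.2755126953125, 68.36144256591797), (128.3748321533203, 13.892306327819824), 88.85608673095703)
fz 0.03179115550872519
plate ((572.590087890625, 70.05804443359375), (200.75205993652344, 220.78131103515625), 89.27347564697266)
```

```bash
cat >> h.py <<'E'
def plan(x,y,z,yaw):
    o=robot.get_obs(); M=R.from_euler('xyz',o['ee_rot']); T=R.from_euler('xyz',[np.pi,0,yaw])
    print('t',o['time'],'turn',(M.inv()*T).as_rotvec().round(3),'cm',(M.inv().apply(np.array([x,y,z])-o['tool_pos'])*100).round(2))
E
python3 - <<'E'
from h import *
plan(.500,.1376,.12,2.43)
E
```

```text
t 0.3 turn [-0.001  0.     0.44 ] cm [-44.47 -28.3    8.52]
```

>>> {"op": "move_arm", "data": {
  "deltas": [0,0,0.44,-44.5,-28.3,8.5,1,0,0,0.44,-44.5,-28.3,8.5,1,0,0,0.44,-44.5,-28.3,8.5,1,0,0,0.44,-44.5,-28.3,8.5,1,0,0,0.44,-44.5,-28.3,8.5,1,0,0,0.44,-44.5,-28.3,8.5,1,0,0,0.44,-44.5,-28.3,8.5,1,0,0,0.44,-44.5,-28.3,8.5,1]
}}

```text
time: 1.1
tool_pos: [0.4128, 0.2346, 0.1418]
ee_rot: [3.141, 0.0, 2.43]
wrist_force: [-0.4, 1.6, 0.9]
width: 0.0334
finger_force: 0.0
```

```bash
python3 - <<'E'
from h import *
plan(.500,.1376,.12,2.43)
E
```

```text
t 1.1 turn [ 0.001  0.    -0.   ] cm [-12.94  -1.65   2.18]
```

>>> {"op": "move_arm", "data": {
  "deltas": [0,0,0,-12.9,-1.65,2.2,1,0,0,0,-12.9,-1.65,2.2,1,0,0,0,-12.9,-1.65,2.2,1,0,0,0,-12.9,-1.65,2.2,1,0,0,0,-12.9,-1.65,2.2,1]
}}

```text
time: 1.6
tool_pos: [0.4986, 0.1391, 0.1195]
ee_rot: [-3.141, -0.001, 2.428]
wrist_force: [-0.3, 0.1, 0.5]
width: 0.0003
finger_force: 0.0
```

```bash
python3 - <<'E'
from h import *
plan(.500,.1376,.022,2.43)
s=snap('wrist'); cv2.imwrite('pics/w1.png',s['image'][:,:,::-1])
for k,v in measure(s).items(): print(k,v)
E
```

```text
t 1.6 turn [-0.    -0.001 -0.002] cm [-0.22 -0.02  9.75]
cast ((483.6179504394531, 132.93487548828125), (76.34712982177734, 32.74173355102539), 49.1518669128418)
zmax 0.25146259639536184
npx 6455
zmed 0.24467546051608857
cast_ray ((602.6958618164062, -44.94902038574219), (362.5361633300781, 30.319385528564453), 49.165157318115234)
tab (array([ 0.46315546, -0.00571887,  0.04196474]), np.int64(307))
red (array([0.48581577, 0.06964338, 0.01      ]), array([0.48545647, 0.06929756, 0.01      ]), array([0.48617507, 0.06998919, 0.01      ]), 2)
fence ((654.0904541015625, 11.56393814086914), (1.1676894426345825, 0.7210037708282471), 58.67319869995117)
fz 0.027483209750064685
plate ((574.124267578125, 78.8341293334961), (181.43528747558594, 219.5504150390625), 89.34052276611328)
```

View pics/w1.png

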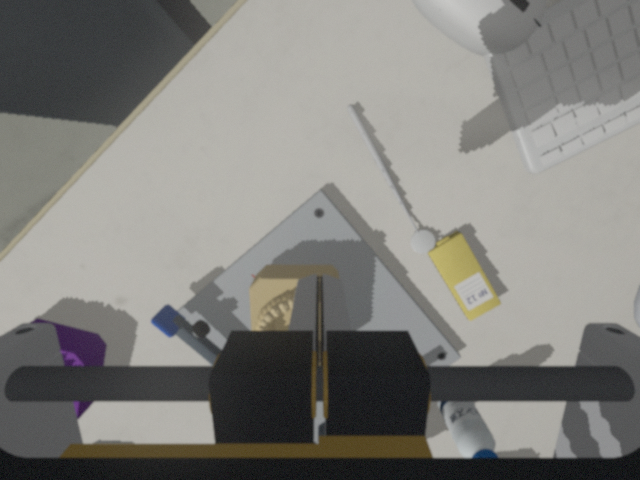

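The wrist view shows the closed fingers beside the cast's left face. The cast is mostly hidden at (290,300), the blue tab is at (165,320), and the mirror and mailer lie well clear at (420,240) and (465,280). I'll descend and push.

>>> {"op": "move_arm", "data": {
  "deltas": [0,0,0,0,0,5,1,0,0,0,0,0,9.8,1,0,0,0,0,0,9.8,1,0,0,0,0,0,9.8,1]
}}

```text
time: 2.05
tool_pos: [0.4978, 0.1405, 0.0222]
ee_rot: [-3.141, -0.001, 2.432]
wrist_force: [1.0, 0.1, 0.8]
width: 0.0004
finger_force: 0.0
```

```bash
sed -i "s/near=(abs/near=(P[...,2]<.068)\&(abs/" h.py; python3 - <<'E'
from h import *
plan(.509,.130,.022,2.43)
plan(.539,.110,.022,2.0)
E
```

```text
t 2.05 turn [-0.001 -0.001  0.002] cm [-1.53 -0.07  0.02]
t 2.05 turn [-0.001 -0.001  0.432] cm [-5.11  0.37  0.02]
```

>>> {"op": "move_arm", "data": {
  "deltas": [0,0,0,-0.8,0,0,1,0,0,0,-1.5,0,0,1,0,0,0.08,-2.1,0.05,0,1,0,0,0.16,-2.7,0.1,0,1,0,0,0.23,-3.3,0.2,0,1,0,0,0.3,-3.9,0.25,0,1,0,0,0.37,-4.5,0.3,0,1,0,0,0.43,-5.1,0.4,0,1]
}}

```text
time: 2.85
tool_pos: [0.5423, 0.1105, 0.0251]
ee_rot: [3.135, -0.001, 1.997]
wrist_force: [-1.7, 7.1, 3.2]
width: 0.0005
finger_force: 3.9
```

```bash
python3 - <<'E'
from h import *
s=snap('top')
cv2.imwrite('pics/t2.png',cv2.resize(s['image'][180:380,200:440,::-1],None,fx=2.5,fy=2.5))
for k,v in measure(s).items():
  if k in('cast','npx','tab','cast_ray'):print(k,v)
E
```

```text
cast ((556.8818359375, 25.57335090637207), (79.78697204589844, 38.2705078125), 9.044072151184082)
npx 629
cast_ray ((556.9066162109375, 25.633031845092773), (79.72261810302734, 38.12714385986328), 9.165762901306152)
tab (array([ 0.46464569, -0.00640718,  0.04414345]), np.int64(37))
```

View pics/t2.png

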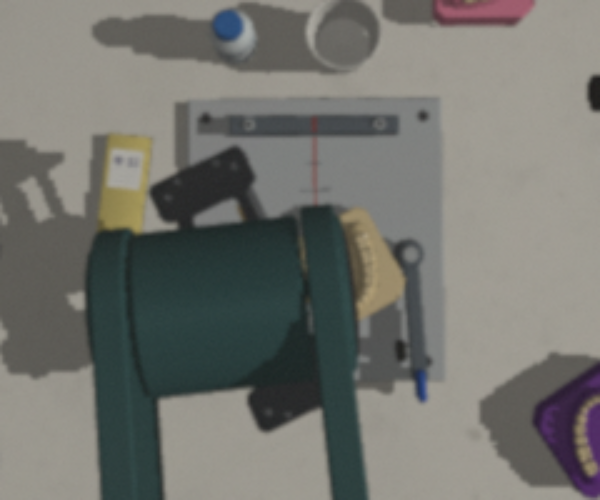

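>>> {"op": "move_arm", "data": {
  "deltas": [0,0,0,2,0,0,1,0,0,0,2,0,-5,1,0,0,-0.15,2,0,-9,1,0,0,-1.4,1.4,-15,-9,1,0,0,-1.4,1.4,-15,-9,1,0,0,-1.4,1.4,-15,-9,1,0,0,-1.4,1.4,-15,-9,1,0,0,-1.4,1.4,-15,-9,1]
}}

```text
time: 3.7
tool_pos: [0.3975, 0.0584, 0.1137]
ee_rot: [3.141, 0.005, 2.905]
wrist_force: [0.8, 0.2, 0.3]
width: 0.0005
finger_force: 0.0
```

```bash
python3 - <<'E'
from h import *
s=snap('top')
for k,v in measure(s).items():
  if k in('cast','npx','tab','cast_ray'):print(k,v)
E
```

```text
cast ((546.6012573242188, 53.40506362915039), (75.10302734375, 85.86485290527344), 27.30491065979004)
npx 1779
cast_ray ((546.4981079101562, 53.440574645996094), (75.15906524658203, 85.58877563476562), 27.687894821166992)
tab (array([ 0.46435204, -0.00793765,  0.04570878]), np.int64(38))
```

```bash
python3 - <<'E'
from h import *
plan(.4950,.0335,.115,3.62)
E
```

```text
t 3.75 turn [-0.001  0.005 -0.711] cm [-9.99 -0.21 -0.06]
```

>>> {"op": "move_arm", "data": {
  "deltas": [0,0,-0.71,-5,-0.1,0,0.49,0,0,-0.71,-10,-0.2,0,0.49,0,0,-0.71,-10,-0.2,0,0.49,0,0,-0.71,-10,-0.2,0,0.49,0,0,-0.71,-10,-0.2,0,0.49,0,0,-0.71,-10,-0.2,0,0.49]
}}

```text
time: 4.35
tool_pos: [0.4955, 0.0331, 0.113]
ee_rot: [-3.14, 0.002, -2.676]
wrist_force: [0.4, -0.1, -0.6]
width: 0.0237
finger_force: 0.0
```

```bash
python3 - <<'E'
from h import *
plan(.4950,.0335,.022,3.62)
E
```

```text
t 4.35 turn [-0.001  0.002 -0.012] cm [0.04 0.07 9.1 ]
```

>>> {"op": "move_arm", "data": {
  "deltas": [0,0,-0.01,0,0.1,5,0.49,0,0,-0.01,0,0.1,9.1,0.49,0,0,-0.01,0,0.1,9.1,0.49,0,0,-0.01,-0.5,0.1,9.1,0.49,0,0,-0.01,-1.0,0.1,9.1,0.49,0,0,-0.01,-1.5,0.1,9.1,0.49,0,0,-0.01,-2.0,0.1,9.1,0.49,0,0,-0.01,-2.5,0.1,9.1,0.49]
}}

```text
time: 5.15
tool_pos: [0.5171, 0.0453, 0.0231]
ee_rot: [-3.14, 0.0, -2.664]
wrist_force: [-5.0, -1.9, 4.1]
width: 0.024
finger_force: 2.7
```

>>> {"op": "move_arm", "data": {
  "deltas": [0,0,0.06,-0.47,0.26,0,0.49,0,0,0.12,-0.95,0.5,0,0.49,0,0,0.18,-1.45,0.7,0,0.49,0,0,0.24,-1.96,0.87,0,0.49,0,0,0.3,-2.48,1.02,0,0.49,0,0,0.36,-3.0,1.13,0,0.49,0,0,0.42,-3.54,1.21,0,0.49,0,0,0.478,-4.06,1.25,0,0.49]
}}

```text
time: 5.95
tool_pos: [0.547, 0.0764, 0.0229]
ee_rot: [3.141, 0.001, 3.139]
wrist_force: [-5.1, -0.9, 4.1]
width: 0.0245
finger_force: 2.5
```

```bash
python3 - <<'E'
from h import *
for n in('top','side'):
    s=snap(n)
    cv2.imwrite(f'pics/{n}3.png',s['image'][:,:,::-1])
    for k,v in measure(s).items():
      if k in('cast','npx','tab','cast_ray'):print(k,v)
E
```

```text
cast ((613.715576171875, 70.10372924804688), (82.94642639160156, 36.39040756225586), 89.05716705322266)
npx 845
cast_ray ((613.7398681640625, 70.0694580078125), (82.78079223632812, 35.74872589111328), 88.8018798828125)
tab (array([nan, nan, nan]), np.int64(0))
cast ((595.3090209960938, 76.97708129882812), (73.24427795410156, 74.945068359375), 89.09663391113281)
npx 1076
cast_ray ((598.94189453125, 94.33233642578125), (71.14173889160156, 128.47500610351562), 27.705432891845703)
tab (array([ 0.46177828, -0.00626904,  0.03445507]), np.int64(124))h.py:33: RuntimeWarning: Mean of empty slice.
  blue=near&(H>100)&(H<130)&(S>90)&(P[...,2]>.01)&(P[...,0]<.6); blue=big(blue) if blue.any() else blue; out["tab"]=P[blue].mean(0),blue.sum()
  ret = um.true_divide(
```

>>> {"op": "move_arm", "data": {
  "deltas": [0,0,0,-0.5,0,0,0.49,0,0,0,-1.0,0,0,0.49,0,0,0,-1.5,0,0,0.49,0,0,0.01,-1.8,0,0,0.49,0,0,0.01,-2.0,0,0,0.49]
}}

```text
time: 6.55
tool_pos: [0.5665, 0.0758, 0.0215]
ee_rot: [3.141, -0.0, 3.132]
wrist_force: [-5.3, -0.1, 3.9]
width: 0.0241
finger_force: 2.7
```

>>> {"op": "move_arm", "data": {
  "deltas": [0,0,0,-0.1,0,0,0.49,0,0,0,-0.2,0,0,0.49,0,0,0,-0.3,0,0,0.49]
}}

```text
time: 6.85
tool_pos: [0.568, 0.0757, 0.0213]
ee_rot: [3.141, -0.004, 3.132]
wrist_force: [-10.4, 0.3, 8.3]
width: 0.0239
finger_force: 4.9
```

>>> {"op": "move_arm", "data": {
  "deltas": [0,0,0,-0.15,0,0,0.49,0,0,0,-0.3,0,0,0.49,0,0,0,-0.3,0,0,0.49]
}}

```text
time: 7.15
tool_pos: [0.5679, 0.0757, 0.0213]
ee_rot: [-3.141, -0.01, 3.132]
wrist_force: [-15.1, -0.3, 12.9]
width: 0.024
finger_force: 8.0
```

>>> {"op": "move_arm", "data": {
  "deltas": [0,0,0,1,0,0,0.49,0,0,0,3,0,0,1,0,0,0,3,0,-5,1,0,0,0,6,0,-9,1,0,0,0,10,0,-9,1,0,0,0,15,0,-9,1,0,0,0,19,0,-9,1,0,0,0,19,0,-9,1]
}}

```text
time: 7.95
tool_pos: [0.3794, 0.0775, 0.1105]
ee_rot: [3.141, 0.002, 3.133]
wrist_force: [0.2, 0.3, 0.6]
width: 0.0006
finger_force: 0.0
```

```bash
python3 - <<'E'
from h import *
s=snap('top')
cv2.imwrite('pics/t4.png',cv2.resize(s['image'][200:360,240:400,::-1],None,fx=3.5,fy=3.5,interpolation=cv2.INTER_CUBIC))
for k,v in measure(s).items(): print(k,v)
E
```

```text
cast ((614.7656860351562, 69.19390869140625), (84.82843017578125, 71.6346206665039), 88.89212799072266)
zmax 0.06203750350271742
npx 1675
zmed 0.045041796481623375
cast_ray ((613.4524536132812, 69.53567504882812), (72.69123840332031, 85.04117584228516), 0.5065294504165649)
tab (array([ 0.46427637, -0.00798885,  0.04505445]), np.int64(38))
red (array([0.53333568, 0.07009476, 0.01      ]), array([0.4926699 , 0.06921534, 0.01      ]), array([0.57546318, 0.07094367, 0.01      ]), 42)
redline [ 9.997822e-01 -2.087078e-02  5.316548e+02  7.012985e+01]
fence ((660.2283325195312, 68.32473754882812), (128.36680603027344, 13.986001014709473), 88.84556579589844)
fz 0.03213910489276384
plate ((572.8397216796875, 69.65367126464844), (221.99574279785156, 201.24246215820312), 0.026397280395030975)
```

View pics/t4.png

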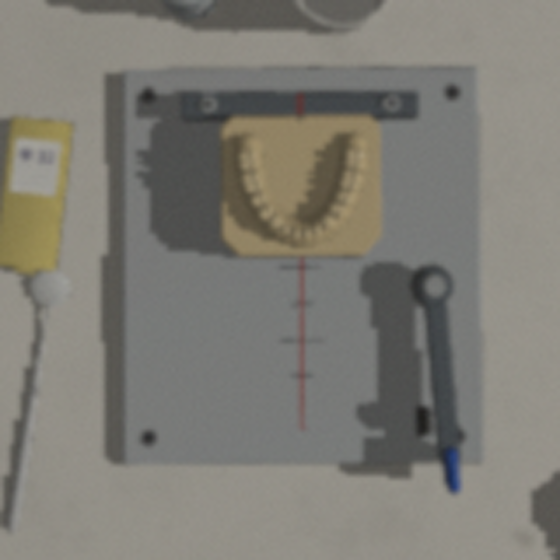

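The cast is flush and centred: its heel edge runs along the fence at rows 115–118, the red line at (302,260) meets its middle, and measured y is 69.4 mm against the mark's ~69 mm. The neighbours haven't moved. Next is the clamp tab at (452,470).

```bash
python3 - <<'E'
from h import *
plan(.462,-.034,.11,1.62)
E
```

```text
t 8.0 turn [0.004 0.004 1.512] cm [ -8.09 -11.07   0.15]
```

>>> {"op": "move_arm", "data": {
  "deltas": [0,0,1.51,-2,-5,0,1,0,0,1.51,-4,-10,0,1,0,0,1.51,-8.1,-11.1,0,1,0,0,1.51,-8.1,-11.1,0,1,0,0,1.51,-8.1,-11.1,0,1,0,0,1.51,-8.1,-11.1,0,1,0,0,1.51,-8.1,-11.1,0,1,0,0,1.51,-8.1,-11.1,0,1]
}}

```text
time: 8.8
tool_pos: [0.4649, -0.0352, 0.1109]
ee_rot: [3.139, 0.002, 1.925]
wrist_force: [-0.4, 0.4, 0.3]
width: 0.0004
finger_force: 0.0
```

```bash
python3 - <<'E'
from h import *
plan(.462,-.034,.024,1.62)
E
```

```text
t 8.8 turn [0.003 0.001 0.305] cm [ 0.23 -0.25  8.69]
```

>>> {"op": "move_arm", "data": {
  "deltas": [0,0,0.3,0,-0.2,0,1,0,0,0.3,0,-0.2,0,1,0,0,0.3,0,-0.2,4.5,1,0,0,0.3,0,-0.2,8.6,1,0,0,0.3,0,-0.2,8.6,1]
}}

```text
time: 9.3
tool_pos: [0.4573, -0.0347, 0.0193]
ee_rot: [-3.132, -0.003, 1.632]
wrist_force: [-0.7, 0.5, 0.0]
width: 0.0001
finger_force: 0.0
```

```bash
cat >> h.py <<'E'
def arc(phis,back=.0115):
    o=robot.get_obs(); M=R.from_euler('xyz',o['ee_rot']); P=np.array([.5602,-.0027])
    print(o['tool_pos'],o['ee_rot'])
    for d in phis:
        a=np.radians(d); t=np.array([np.sin(a),-np.cos(a)]); p=P+.098*np.array([np.cos(a),np.sin(a)])-back*t
        T=R.from_euler('xyz',[np.pi,0,a-np.pi/2])
        print(d,(M.inv()*T).as_rotvec().round(3)[2],(M.inv().apply(np.r_[p,.024]-o['tool_pos'])*100).round(2))
E
python3 - <<'E'
from h import *
arc([183,178,173,168,163,158,153,148])
E
```

```text
[ 0.45731955 -0.03472816  0.01926232] [-3.13159479e+00 -2.55527417e-03  1.63165748e+00]
183 0.009 [ 1.51  0.65 -0.48]
178 0.096 [ 2.36  0.59 -0.47]
173 0.183 [ 3.23  0.61 -0.47]
168 0.27 [ 4.08  0.71 -0.47]
163 0.358 [ 4.93  0.88 -0.47]
158 0.445 [ 5.75  1.12 -0.47]
153 0.532 [ 6.55  1.43 -0.47]
148 0.619 [ 7.33  1.81 -0.47]
```

>>> {"op": "move_arm", "data": {
  "deltas": [0,0,0.01,1.3,0.5,-0.2,1,0,0,0.1,2.3,0.5,-0.2,1,0,0,0.18,3.2,0.5,-0.2,1,0,0,0.27,4.1,0.6,-0.2,1,0,0,0.36,4.9,0.8,-0.2,1,0,0,0.44,5.75,1.05,-0.2,1,0,0,0.53,6.55,1.35,-0.2,1,0,0,0.62,7.3,1.75,-0.2,1]
}}

```text
time: 10.1
tool_pos: [0.4762, 0.0386, 0.0292]
ee_rot: [3.137, -0.001, 1.008]
wrist_force: [-0.9, -1.8, 0.7]
width: 0.0006
finger_force: 0.5
```

```bash
python3 - <<'E'
from h import *
print(robot.get_obs()['wrist_force'])
arc([148,142,136,130,124,118,112,106,102])
E
```

```text
[-0.88902438 -1.80078669  0.70466011]
[0.47622594 0.03859757 0.02919832] [ 3.13734143e+00 -1.49052529e-03  1.00818880e+00]
148 -0.004 [-0.21 -0.49  0.52]
142 0.101 [ 0.83 -0.56  0.52]
136 0.205 [ 1.86 -0.52  0.52]
130 0.31 [ 2.88 -0.38  0.52]
124 0.415 [ 3.88 -0.13  0.53]
118 0.519 [4.85 0.23 0.53]
112 0.624 [5.78 0.68 0.53]
106 0.729 [6.65 1.23 0.53]
102 0.799 [7.2  1.64 0.54]
```

>>> {"op": "move_arm", "data": {
  "deltas": [0,0,0.1,0.83,-0.3,0.2,1,0,0,0.2,1.86,-0.4,0.3,1,0,0,0.31,2.88,-0.3,0.3,1,0,0,0.41,3.88,-0.1,0.3,1,0,0,0.52,4.85,0.2,0.3,1,0,0,0.62,5.78,0.65,0.3,1,0,0,0.73,6.65,1.2,0.3,1,0,0,0.8,7.2,1.6,0.3,1]
}}

```text
time: 10.9
tool_pos: [0.5283, 0.0915, 0.0261]
ee_rot: [3.14, -0.004, 0.209]
wrist_force: [-1.5, -2.0, 1.0]
width: 0.0003
finger_force: 0.5
```

```bash
python3 - <<'E'
from h import *
arc([102,98,94,92,90,88])
E
```

```text
[0.52834588 0.09149313 0.02614554] [ 3.14048745 -0.00409457  0.20852766]
102 -0.001 [0.01 0.08 0.21]
98 0.069 [0.69 0.02 0.22]
94 0.139 [1.38 0.01 0.22]
92 0.174 [1.73 0.02 0.22]
90 0.209 [2.07 0.05 0.22]
88 0.243 [2.41 0.09 0.22]
```

>>> {"op": "move_arm", "data": {
  "deltas": [0,0,0.07,0.7,0,0,1,0,0,0.14,1.38,0,0,1,0,0,0.17,1.73,0,0,1,0,0,0.2,2.07,0.05,0,1,0,0,0.2,2.07,0.05,0,1]
}}

```text
time: 11.4
tool_pos: [0.5459, 0.0956, 0.0257]
ee_rot: [-3.141, 0.001, 0.011]
wrist_force: [-5.7, -0.5, 4.2]
width: 0.0005
finger_force: 2.9
```

>>> {"op": "move_arm", "data": {
  "deltas": [0,0,0,0.15,0,0,1,0,0,0,0.3,0,0,1,0,0,0,0.3,0,0,1]
}}

```text
time: 11.7
tool_pos: [0.5462, 0.0956, 0.0256]
ee_rot: [-3.141, 0.007, 0.012]
wrist_force: [-11.8, -0.2, 8.9]
width: 0.0003
finger_force: 6.0
```

>>> {"op": "move_arm", "data": {
  "deltas": [0,0,0,-1,0,0,1,0,0,0,-3,0,0,1,0,0,0,-4,0,-5,1,0,0,0,-7,0,-9,1,0,0,0,-12,0,-9,1,0,0,0,-16,0,-9,1,0,0,0,-20,0,-9,1,0,0,0,-20,0,-9,1]
}}

```text
time: 12.5
tool_pos: [0.3462, 0.093, 0.1148]
ee_rot: [-3.141, -0.003, 0.013]
wrist_force: [0.8, -1.0, 1.1]
width: 0.0006
finger_force: 0.0
```

```bash
python3 - <<'E'
from h import *
s=snap('top')
cv2.imwrite('pics/t5.png',cv2.resize(s['image'][200:360,230:400,::-1],None,fx=3.5,fy=3.5,interpolation=cv2.INTER_CUBIC))
for k,v in measure(s).items(): print(k,v)
E
```

```text
cast ((613.5010375976562, 69.59944915771484), (72.51056671142578, 85.0089111328125), 0.3155580163002014)
zmax 0.06327817197541186
npx 1678
zmed 0.04495305731455901
cast_ray ((613.4521484375, 69.56681823730469), (72.69123840332031, 84.97887420654297), 0.5065294504165649)
tab (array([0.5613862 , 0.09512318, 0.04485861]), np.int64(42))
red (array([0.52074408, 0.07035761, 0.01      ]), array([0.4926699 , 0.06970001, 0.01      ]), array([0.55224586, 0.07094367, 0.01      ]), 30)
redline [ 9.9978220e-01 -2.0870630e-02  5.2587842e+02  7.0250435e+01]
fence ((660.3519287109375, 68.3179702758789), (128.535400390625, 13.957810401916504), 88.93586730957031)
fz 0.03182931688506119
plate ((573.6571044921875, 69.97578430175781), (201.7006378173828, 219.2354736328125), 88.89128875732422)
```

View pics/t5.png

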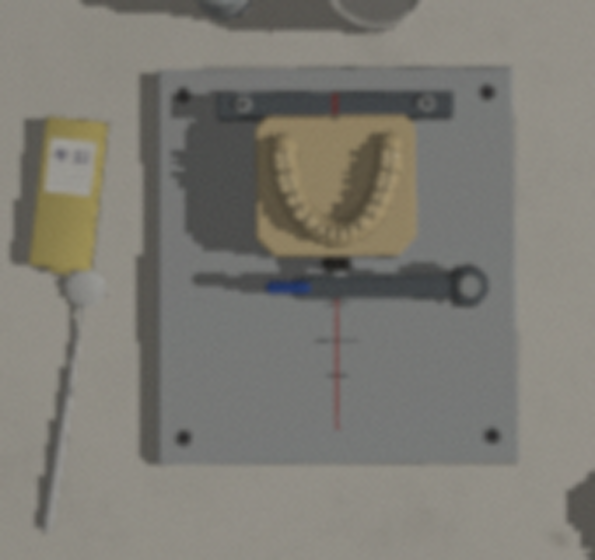

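The clamp is shut along +y with its pad on the toe at (335,262). The cast is still flush and centred, and the neighbours haven't moved.

```bash
python3 -c "
from bench import robot
print(robot.close_job())"
```

```text
the job is handed in; nothing more can be done
None
```

The cast's heel lies flush along the fence with its midline about 1 mm from the red mark, the clamp is shut with its pad on the toe, the hand is clear, and the job was handed in at about 12.5 s.

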